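# Stack slide boxes and hold the inspection mirror on the mark

### The arm

A 7-joint arm with a two-finger parallel gripper is mounted at the origin on the work surface. World frame = base frame: x ahead of the robot, y to its left, z up, the work surface at z = 0. Lengths are in m, angles in rad, forces in N, time in s.
With the tool pointing down it reaches from about 0.425 to 0.925 m from the base axis. Payload 6.8 kg.
Tool frame: the origin (TCP) lies between the finger pads; the fingertips stand 17 mm ahead of it and the grasp point (between the pads) lies 2 mm behind it; z points along the fingers, y is the direction in which the jaws open and shut (so a half turn about z gives the same grasp; the last joint's range is limited). The gripper opens to 85 mm and grips with 20 to 120 N. Pads are 22 mm wide; open, the fingers measure 114 mm over their backs; the gripper's body (76 mm by 85 mm) begins 54 mm behind the grasp point. The pads swing forward as they close: fully open they stand 13 mm farther back than shut.
Start: joints at [1.17, 0.477, 0.022, 1.555, -0.011, 1.109, -0.083], TCP at [0.195, -0.646, 0.248] pointing down, gripper open.
Joint ranges: [-2.96, 2.96], [-0.34, 2.1], [-1.41, 1.46], [0.24, 2.44], [-1.37, 4.51], [0.17, 1.92], [-2.96, 2.96]. Speed limits (rad/s): [2.39, 2.39, 3.14, 3.14, 3.14, 3.14, 3.14].

### API

Orientations are given as a unit quaternion [w, x, y, z].
In Python, from station import bot gives the robot as it stands. The module is installed in compiled form; this text tells all that it offers.
- The arm moves only by the tool carry_out, never from a script. Its argument "moves" is a list of rows, each a list of 3 entries, a list of its own where there are three numbers: the turn, a rotation vector about the tool's x, y, z in degrees, then the shift along the tool's x, y, z in cm, then the finger opening in cm, from 0 to 8.54. A call has 1 to 5 rows; each row is the pose to reach, as a shift and turn from the pose commanded when the call began, along the tool's axes at that moment; what a row does not reach only later rows make up. A row lasts 1/8 s, in which the tool goes at most 62.5 mm and 10.7 degrees, less where a joint would pass 70% of its speed; a pose out of reach is approached as far as the arm can. A call with a gripper value outside its range is refused whole. The fingers move at their own pace and stop on an object; "newtons" is the grip in N (left out, the last holds). Time passes only in rows, so rows that repeat a pose let the fingers close. It gives the time, the measured TCP pose, the force and the opening at its end, in the units of the state.
- bot.get_obs(): the state, without advancing time (a new reading comes with each control period).
- bot.read_camera(name): name is "side" or "top" or "wrist"; returns the picture (480x640x3 uint8, red, green, blue); there is no depth.
- bot.camera_info(name): a dict with "vertical_fov" (degrees; the focal length in pixels is half the picture's height over the tangent of half this angle, whatever the lens; pixels are square), "cx", "cy" (the principal point, pixels), "position" and "attitude" of the camera in the world. Camera axes: x right, y up, looking along -z (the intrinsics and any distortion apply to the point x, -y, -z); pixel columns grow to the right and rows downward; lengths in m; the calibration is good to about 2 mm. A picture is of the moment at which its call begins: read the wrist's pose just before it. camera_info takes no time and is no camera call; for the wrist camera it gives the pose at the moment of the call.
- bot.hand_in(): hands the job in, once; it reports no verdict.
Trained networks look in the newest picture that a camera, given by its name, has taken for a name from the list of things; names that differ only in an ending like _2 or _b are one class to them, and where a whole thing is asked for, a point or a joint stands for the part that bears it (a point fixed in the world has none). Each returns a list of dicts, best first, with "score" (0 to 1); they miss things now and then, are a little off and sometimes report something else, mostly with a low value. They report only what shows in the picture. A call takes as long as a camera call. They do not tell look-alikes from the thing itself.
- bot.silhouettes(label, camera): "region" (480x640 bool, what is visible of it) and "location" ([column, row] in pixels, amid what is visible of it).
The state is a dict: "t": time; "q": joint angles; "joint_vel": joint speeds; "joint_torque": joint torques, N m; "eef_pos": TCP position; "tool_rot": TCP orientation; "contact_force": force on the tool from outside, world axes, zero at the start; "torque": the same for the moment, N m; "gripper_width": opening from 0.0 (shut) to 1.0 (fully open).
Only numpy, scipy, OpenCV 4.12 (cv2) and the standard library are available. Lean on these libraries where they do the work, as an engineer would, in place of code of your own. Each camera call takes 0.05 s, during which the arm holds its last target. There are 200 camera calls.

### The job

Stack the two loose flat slide boxes squarely on the low grey block beside the mirror stand, the plain one first and the one with the round target mark on its lid on top, mark up and edges in line with the block, letting go of each. Then swing the spring-loaded mirror by its crank handle until the fixed camera, looking into the mirror, sees the target mark in the middle of its view, and finish still holding the handle at that angle, without letting go. Leave the jar, the bottle and the glass lid where they stand.

Things in the scene. Friction and masses are not known exactly. Their poses are not given: they have to be found in the camera images.
- plain_center (a point): centre (half-way up) of the plain slide box: loose flat white plastic box 86 (x) x 56 (y) x 20 (z) mm, flat lid, 90 g. x along its long side, z up. Starts flat on the table. Pick it across its 56 mm width.
- plain: the same plain slide box; origin at the centre of its underside, 10 mm below the point above
- marked_center (a point): centre (half-way up the 20 mm) of the marked slide box: the same 86 x 56 x 20 mm white box, 90 g, but with a round target disc (28 mm across, 2 mm thick, black ring, white ring, black centre) in the middle of its lid. x along its long side, z up. Starts flat on the table.
- marked: the same marked slide box; origin at the centre of its underside
- mark (a point): the target mark: the centre of the disc's top face, 22 mm above the underside of the marked box, on its lid's centre
- block_top (a point): centre of the top of the low fixed grey block, 94 (x) x 64 (y) x 15 (z) mm, top 15 mm above the table; x along its long side. It stands left or right of the mirror, on the stand's y axis, 120 to 240 mm from it; the jar is on the other side. Two stacked boxes bring the mark to 57 mm above the table.
- stand: fixed white mirror stand; origin on the table straight below the mirror's centre; x points from mirror to camera (away from the robot, small yaw), z up. Base plate 80 wide, 8 mm thick, from x = -80 to +220 mm. Post 20 x 30 mm at x = -55 mm. Fixed black camera, 50 mm wide, at x = +138 to +220 mm, 190 mm up, looking along -x at the mirror's centre.
- pivot (a point): mirror's centre, on its turning axis: 190 mm above the stand's origin. The mirror turns about the stand's x axis through this point, which is also the camera's line of sight; axes as the stand's
- mirror_face (a point): centre of the round mirror (58 mm across): same point as the pivot, but the axes turn with the mirror. The face is at 45 degrees to the turning axis and bends the camera's view by 90 degrees: the camera sees along this frame's -z axis (opposite to the crank arm), straight down at joint 0. The mark shows in mid-view when it lies on that -z axis.
- mirror (a joint): turn of the mirror about the stand's x axis, rad, -1.4 to 1.4. 0: crank arm upright, view straight down. Positive: the handle moves towards the stand's -y and the view swings towards the stand's +y. A spring (0.25 N m per rad, about 3 N at the handle per rad) brings it back to 0 when let go.
- handle (a point): grip point on the crank handle: black bar 12 mm thick, parallel to the stand's x, 85 mm from the turning axis, opposite to the view (275 mm above the table at joint 0). The point is 122 mm behind the pivot (stand -x); the bar is free from 90 to 150 mm behind it, the crank arm at 82 to 90 mm. Pinch it from above, fingers closing along the stand's y; it turns between the fingers as it is swung.
- cup: bystander: lidded clear sample jar, 52 mm wide, 62 mm high, on the other side of the mirror from the block; origin under its centre
- reagent: bystander: brown bottle, 48 mm wide, 110 mm high; origin under its centre
- stopper: bystander: round glass lid with a knob, 90 mm wide, 40 mm high; origin under its centre
Things that resemble listed ones, but are neither listed nor needed, are in the scene too. Leave any pink or turquoise look-alike of the plain alone. Leave any orange look-alike of the marked alone.

How it is judged:
By the outcome, as a careful person would: the job done as asked, in the order asked, and still so for the second after the job is handed in, while the arm keeps its last pose, push and grip.
It also fails if it takes over 72 s, if anything falls off the work surface, if the arm or the gripper's body presses on something with over 40 N, if the wrist force passes 120 N, or if a joint passes its speed limit or range.

## Working session

There is one attempt and no reset: what is moved stays moved. The work goes in short steps, Python scripts to look and compute and a tool call to move; the robot and the scene stay as the last step left them, time stands still between calls to the robot, and variables do not carry over. Pictures are saved under pics/ and viewed, about 8 in all and at most 12, crops included, and the job is handed in when it is done.

Besides the shell and the picture viewer there is one more tool, called after "Request:" by a JSON object that holds its "method" and its "body", one argument or row to a line. carry_out: Moves the arm, as the interface text tells. Its arguments: {"type":"object","properties":{"moves":{"type":"array"},"newtons":{"type":"number"}},"required":["moves"]}

```bash
mkdir -p pics; ls
python3 - <<'E'
from station import bot
import cv2,numpy as np
print(bot.get_obs())
ims={}
for n in("side","top","wrist"):
    print(n,bot.camera_info(n))
    im=bot.read_camera(n);ims[n]=im
    cv2.imwrite(f"pics/{n}0.png",im[:,:,::-1])
    for l in("plain","marked","block_top","stand","handle","cup","reagent","stopper"):
        try:
            print(n,l,[(round(r['score'],2),np.round(r['location']).tolist(),int(r['region'].sum())) for r in bot.silhouettes(l,n)][:5])
        except Exception as e: print(l,e)
E
```

```text
pics
{'t': 0.0, 'q': array([ 1.16988466,  0.47782436,  0.02232788,  1.55648552, -0.01153733,
        1.10930363, -0.08312494]), 'joint_vel': array([ 0.0002232 , -0.00032572, -0.00228496, -0.00059752, -0.00170092,
       -0.00042685,  0.00058975]), 'joint_torque': array([-3.65536926e-04, -5.96435988e+01,  1.60784148e+00, -2.81193280e+01,
        1.24160311e-02,  9.46812186e-03,  1.04761077e-05]), 'eef_pos': array([ 0.19467024, -0.64571043,  0.24729481]), 'tool_rot': array([-9.27673007e-04,  9.89302068e-01,  1.45878448e-01, -1.89096095e-04]), 'contact_force': array([ 0.72004694, -0.42552195, -0.19486923]), 'torque': array([-0.03295043, -0.02035406,  0.01093962]), 'gripper_width': 0.9979339204806728}
side {'vertical_fov': 46.12839804707936, 'cx': 307.4592572593911, 'cy': 238.90497582552342, 'position': array([0.22991234, 0.7383212 , 1.12847269]), 'attitude': array([-0.13183751, -0.05580005,  0.33362484,  0.93177234])}
side plain [(0.93, [321.0, 442.0], 1354), (0.82, [318.0, 330.0], 919), (0.77, [305.0, 380.0], 1161), (0.48, [355.0, 194.0], 591)]
side marked [(0.88, [404.0, 209.0], 638),
[... 749 characters left out ...]
.81, [386.0, 190.0], 878), (0.24, [492.0, 204.0], 886)]
top stand [(0.59, [324.0, 165.0], 3793)]
top handle [(0.63, [329.0, 186.0], 618)]
top cup [(0.86, [241.0, 205.0], 364), (0.3, [447.0, 265.0], 801)]
top reagent [(0.67, [154.0, 188.0], 388), (0.42, [325.0, 165.0], 3766)]
top stopper [(0.58, [490.0, 202.0], 890), (0.35, [334.0, 187.0], 638)]
wrist {'vertical_fov': 63.4829675869525, 'cx': 315.73488722226364, 'cy': 242.40745110005628, 'position': array([ 0.25960857, -0.62577105,  0.37431424]), 'attitude': array([ 0.79564488, -0.10762363,  0.07966328, -0.59077927])}
wrist plain []
wrist marked []
wrist block_top []
wrist stand []
wrist handle []
wrist cup []
wrist reagent []
wrist stopper []
```

View pics/top0.png

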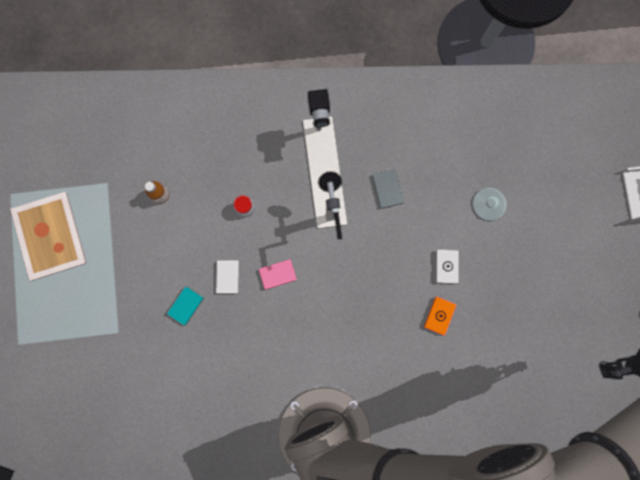

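View pics/side0.png

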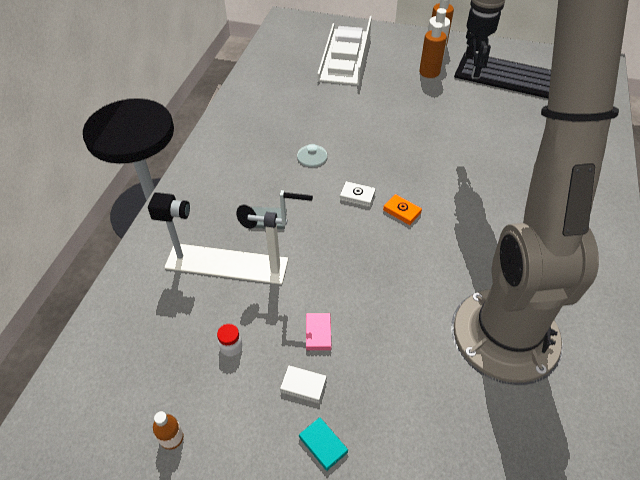

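The top view shows the plain white box at (228,277), the marked white box at (447,267) and the grey block at (388,189). The stand is at about (325,172) and the crank handle at (338,225). The jar stands at (243,205). The pink, turquoise and orange boxes are decoys.

```bash
cat > h.py <<'E'
from station import bot
import cv2,numpy as np
from scipy.spatial.transform import Rotation as R
def rot(q): return R.from_quat(np.roll(q,-1))
def cam(n):
    c=bot.camera_info(n); f=240/np.tan(np.radians(c["vertical_fov"]/2))
    return f,c["cx"],c["cy"],c["position"],rot(c["attitude"])
def unproj(c,px,z):
    f,cx,cy,p,r=c; px=np.atleast_2d(px).astype(float)
    d=r.apply(np.c_[(px[:,0]-cx)/f,-(px[:,1]-cy)/f,-np.ones(len(px))])
    return p+d*((z-p[2])/d[:,2])[:,None]
def proj(c,P):
    f,cx,cy,p,r=c; v=r.inv().apply(np.atleast_2d(P)-p)
    return np.c_[cx+f*v[:,0]/-v[:,2],cy-f*v[:,1]/-v[:,2]]
def rect(c,region,z):
    """min-area rectangle of a mask on plane z: centre, (long,short) mm, yaw deg of long side"""
    k,_=cv2.findContours(region.astype(np.uint8),cv2.RETR_EXTERNAL,cv2.CHAIN_APPROX_NONE)
    k=max(k,key=cv2.contourArea)[:,0]
    W=unproj(c,k,z)[:,:2]*1000
    (ctr,(w,h),a)=cv2.minAreaRect(W.astype(np.float32))
    if w<h: w,h,a=h,w,a+90
    return np.round(ctr,1),(round(w,1),round(h,1)),round((a+90)%180-90,1)
def down(yaw):
    """tool pointing down, tool y (jaws) at world yaw (deg)"""
    a=np.radians(yaw); y=np.array([np.cos(a),np.sin(a),0]); z=np.array([0,0,-1.]); x=np.cross(y,z)
    return R.from_matrix(np.c_[x,y,z])
def delta(pos,r=None,frm=None):
    """rotvec deg and shift cm (tool axes) from a pose (default measured) to the target"""
    o=bot.get_obs(); p0,r0=frm if frm else (o["eef_pos"],rot(o["tool_rot"]))
    s=r0.inv().apply(np.array(pos)-p0)*100
    t=(r0.inv()*r).as_rotvec(degrees=True) if r is not None else np.zeros(3)
    return np.round(t,1),np.round(s,2)
E
python3 - <<'E'
from h import *
c=cam("top"); im=bot.read_camera("top")
for l,z in(("plain",.02),("marked",.02),("block_top",.015),("cup",.06),("reagent",.1),("stopper",.02),("stand",.008)):
    for r in bot.silhouettes(l,"top")[:4]:
        if r['score']>.5: print(l,round(r['score'],2),np.round(r['location']),rect(c,r['region'],z))
g=im.astype(int)
white=(g.min(2)>180)
m=np.zeros((480,640),bool); m[110:235,295:352]=white[110:235,295:352]
print("plate",rect(c,m,.008), m.sum())
cs=cam("side"); bot.read_camera("side")
for l,z in(("plain",.02),("marked",.02),("block_top",.015)):
    for r in bot.silhouettes(l,"side")[:4]: print("side",l,np.round(r['location']),unproj(cs,r['location'],z)[0].round(3))
# handle from side tip/arm end pixels, triangulate
print("handle side px 285,194..312,198 z=.275", unproj(cs,[[285,194],[312,198]],.275).round(3))
print("handle top", unproj(c,[[335,212],[340,237]],.275).round(3))
o=bot.get_obs();r=rot(o["tool_rot"]);print(r.as_matrix().round(3))
E
```

```text
plain 0.98 [276. 274.] (array([406.3, 112.3]), (86.7, 55.8), -73.6)
plain 0.83 [185. 306.] (array([328.1, 352. ]), (90.1, 62.5), -34.4)
plain 0.78 [229. 275.] (array([404.1, 243.3]), (88.1, 57.1), -0.0)
marked 0.79 [444. 267.] (array([ 419.3, -326.8]), (86.3, 62.7), -2.5)
marked 0.58 [438. 313.] (array([ 292.8, -303.6]), (84.2, 57.5), -23.6)
block_top 0.57 [385. 189.] (array([ 628.8, -181.5]), (99.4, 66.0), 12.1)
cup 0.57 [244. 206.] (array([580.3, 195.2]), (57.2, 45.4), 44.1)
reagent 0.67 [156. 193.] (array([612.7, 408.4]), (65.5, 43.9), 44.5)
stopper 0.96 [489. 203.] (array([ 582.1, -445.1]), (85.1, 84.6), 43.2)
stand 0.83 [324. 167.] (array([703.5, -11. ]), (414.3, 81.1), 6.6)
plate (array([695.4, -13.7]), (265.7, 77.5), 6.5) 2003
side plain [319. 328.] [0.406 0.109 0.02 ]
side plain [304. 382.] [0.402 0.243 0.02 ]
side plain [324. 443.] [0.328 0.356 0.02 ]
side plain [356. 194.] [ 0.423 -0.321  0.02 ]
side marked [402. 208.] [ 0.294 -0.304  0.02 ]
side marked [357. 195.] [ 0.421 -0.319  0.02 ]
side marked [304. 383.] [0.401 0.246 0.02 ]
side block_top [262. 209.] [ 0.654 -0.205  0.015]
handle side px 285,194..312,198 z=.275 [[ 0.523 -0.038  0.275]
 [ 0.465 -0.042  0.275]]
handle top [[ 0.523 -0.032  0.275]
 [ 0.468 -0.041  0.275]]
[[ 0.957  0.289  0.   ]
 [ 0.289 -0.957  0.   ]
 [ 0.    -0.    -1.   ]]
```

Run:
```python
from h import *
print(delta([.50,-.27,.40],down(-83.5)))
```

```text
(array([-0. , -0. , 10.3]), array([ 40.08, -27.22, -15.17]))
```

Request:
{"method": "carry_out", "body": {
  "moves": [
    [[0,0,2],[4.5,-3,-2],8.5],
    [[0,0,4],[9,-6,-4],8.5],
    [[0,0,6],[13.5,-9,-6],8.5],
    [[0,0,8],[18,-12,-8],8.5],
    [[0,0,10.3],[22.5,-15,-10],8.5]
  ]
}}

```text
t: 2.58
eef_pos: [0.3679, -0.4362, 0.3492]
tool_rot: [0.0, 0.998, 0.056, 0.0]
contact_force: [1.0, -0.4, 1.0]
gripper_width: 0.997
```

Run:
```python
from h import *
print(delta([.50,-.27,.40],down(-83.5)))
```

```text
(array([ 0. , -0. , -0.1]), array([ 14.98, -15.04,  -5.08]))
```

Request:
{"method": "carry_out", "body": {
  "moves": [
    [[0,0,0],[4,-4,-1.5],8.5],
    [[0,0,0],[8,-8,-3],8.5],
    [[0,0,0],[12,-12,-4],8.5],
    [[0,0,0],[15,-15,-5],8.5],
    [[0,0,0],[15,-15,-5],8.5]
  ]
}}

```text
t: 3.2
eef_pos: [0.5018, -0.2678, 0.3992]
tool_rot: [-0.0, 0.998, 0.06, 0.001]
contact_force: [-0.7, 0.2, 0.2]
gripper_width: 0.996
```

Run:
```python
from h import *
c=cam("wrist"); im=bot.read_camera("wrist"); cv2.imwrite("pics/w1.png",im[:,:,::-1]); print(c[3])
for l,z in(("marked",.02),("block_top",.015),("stand",.008)):
    for r in bot.silhouettes(l,"wrist")[:4]:
        if r['score']>.3: print(l,round(r['score'],2),np.round(r['location']),rect(c,r['region'],z))
print(delta([.52,0,.42],down(-83.5)),delta([.425,.244,.40],down(-90)))
```

```text
[ 0.5686582  -0.25858802  0.52541046]
marked 0.79 [353. 250.] (array([ 423.2, -326.8]), (90.3, 57.3), -2.5)
marked 0.69 [322. 332.] (array([ 297.5, -303.3]), (92.3, 59.8), -23.3)
block_top 0.82 [258.  74.] (array([ 631.7, -180.8]), (94.5, 64.7), 12.2)
stand 0.8 [106.  79.] (array([595.1,  47.8]), (223.1, 185.2), -83.1)
stand 0.65 [352. 250.] (array([ 420.4, -328.5]), (91.3, 60.9), -2.9)
(array([ 0. ,  0. , -0.2]), array([  5.19, -26.9 ,  -2.21])) (array([0. , 0. , 6.3]), array([ -1.55, -52.21,  -0.21]))
```

View pics/w1.png

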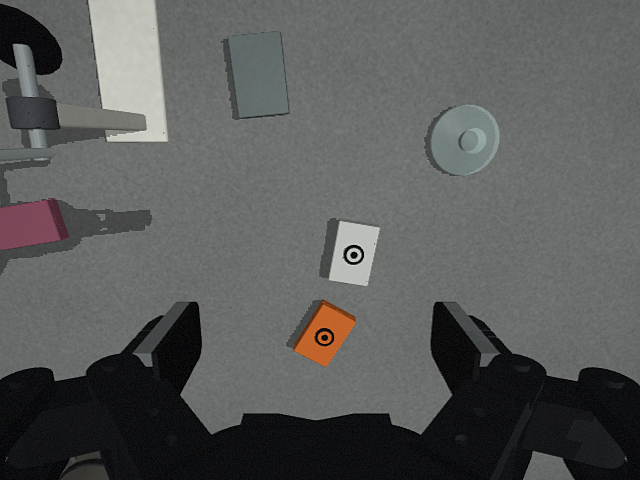

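The wrist view shows the grey block at (258,74), the white marked box at (353,252) with its mark at (353,255), and the orange decoy below it. The block is at (0.631,-0.181) with yaw 12.2°. Next I go over to the plain box.

Request:
{"method": "carry_out", "body": {
  "moves": [
    [[0,0,0],[1,-5.5,-0.5],8.5],
    [[0,0,0],[2,-11,-1],8.5],
    [[0,0,0],[3,-17,-1.5],8.5],
    [[0,0,1],[2.5,-23,-1.5],8.5],
    [[0,0,2],[2,-29,-1.5],8.5]
  ]
}}

```text
t: 4.03
eef_pos: [0.4856, 0.0189, 0.4132]
tool_rot: [0.0, 0.999, 0.037, 0.0]
contact_force: [0.7, 0.9, -1.1]
gripper_width: 0.993
```

Request:
{"method": "carry_out", "body": {
  "moves": [
    [[0,0,1],[-1,-5.5,0.5],8.5],
    [[0,0,2],[-2,-11,1],8.5],
    [[0,0,3],[-3,-16.5,3],8.5],
    [[0,0,4.3],[-3.5,-21,6],8.5],
    [[0,0,4.3],[-4,-23,9],8.5]
  ]
}}

```text
t: 4.65
eef_pos: [0.428, 0.2461, 0.3226]
tool_rot: [-0.0, 1.0, 0.002, 0.0]
contact_force: [0.4, -0.6, -0.8]
gripper_width: 0.994
```

Run:
```python
from h import *
o=bot.get_obs(); print(o["t"],o["eef_pos"])
c=cam("wrist"); im=bot.read_camera("wrist"); cv2.imwrite("pics/w2.png",im[:,:,::-1]); print(c[3])
for l,z in(("plain",.02),):
    for r in bot.silhouettes(l,"wrist")[:4]:
        if r['score']>.3: print(l,round(r['score'],2),np.round(r['location']),rect(c,r['region'],z), im[r['region']].mean(0).round())
print(delta([.404,.244,.02],down(-90)))
```

```text
4.65 [0.42802906 0.24613635 0.32257028]
[0.49557365 0.24753997 0.44859034]
plain 0.84 [224. 277.] (array([333.7, 354.1]), (91.2, 55.6), -34.5) [ 44. 134. 132.]
plain 0.66 [317. 215.] (array([405.3, 246.3]), (87.4, 55.2), -0.7) [187. 191. 186.]
plain 0.57 [428. 214.] (array([410.1, 118. ]), (88.7, 59.7), -73.5) [185. 107. 131.]
(array([0.1, 0.3, 0.3]), array([-2.08, -0.  , 30.04]))
```

Request:
{"method": "carry_out", "body": {
  "moves": [
    [[0,0,0.3],[-0.8,0,6],8.5],
    [[0,0,0.3],[-1.6,0,12],8.5],
    [[0,0,0.3],[-2.3,0,18],8.5],
    [[0,0,0.3],[-2.3,0,23],8.5],
    [[0,0,0.3],[-2.3,0,26],8.5]
  ]
}}

```text
t: 5.38
eef_pos: [0.4065, 0.2421, 0.0617]
tool_rot: [0.001, 1.0, -0.003, -0.0]
contact_force: [0.5, 0.6, 0.3]
gripper_width: 0.995
```

Request:
{"method": "carry_out", "body": {
  "moves": [
    [[0,0,0],[0,0,2],8.5],
    [[0,0,0],[0,0,4],8.5],
    [[0,0,0],[0,0,4],8.5],
    [[0,0,0],[0,0,4],5],
    [[0,0,0],[0,0,4],5]
  ],
  "newtons": 25
}}

```text
t: 6.0
eef_pos: [0.4066, 0.2446, 0.0245]
tool_rot: [-0.0, 1.0, -0.002, 0.001]
contact_force: [0.4, -0.9, 4.5]
gripper_width: 0.645
```

Request:
{"method": "carry_out", "body": {
  "moves": [
    [[0,0,0],[0,0,0],4],
    [[0,0,0],[0,0,0],4],
    [[0,0,0],[0,0,0],4],
    [[0,0,0],[0,0,0],4],
    [[0,0,0],[0,0,0],4]
  ]
}}

```text
t: 6.62
eef_pos: [0.4065, 0.2447, 0.0245]
tool_rot: [-0.0, 1.0, -0.002, 0.001]
contact_force: [-0.4, -2.1, 6.7]
gripper_width: 0.652
```

Request:
{"method": "carry_out", "body": {
  "moves": [
    [[0,0,0],[0,0,-1],4],
    [[0,0,0],[0,0,-6],4],
    [[0,0,0],[0,0,-12],4],
    [[0,0,0],[1,0,-18],4],
    [[0,0,0],[2.5,0,-24],4]
  ]
}}

```text
t: 7.25
eef_pos: [0.4296, 0.2445, 0.266]
tool_rot: [-0.0, 1.0, -0.0, 0.0]
contact_force: [1.0, 0.3, -1.1]
gripper_width: 0.648
```

Request:
{"method": "carry_out", "body": {
  "moves": [
    [[0,0,0],[2,0,-5],4],
    [[0,0,1],[4.5,1,-10],4],
    [[0,0,2],[6,4,-12],4],
    [[0,0,3],[7,9,-12],4],
    [[0,0,4],[8,14,-12],4]
  ]
}}

```text
t: 7.88
eef_pos: [0.5097, 0.1034, 0.3842]
tool_rot: [-0.0, 0.999, -0.036, 0.0]
contact_force: [0.3, -0.5, -1.2]
gripper_width: 0.65
```

Run:
```python
from h import *
o=bot.get_obs(); print(o["t"],o["eef_pos"],o["gripper_width"])
print(delta([.633,-.181,.38],down(-77.8)))
```

```text
7.875 [0.50971071 0.1034111  0.38415979] 0.6496036229694818
(array([ -0. ,  -0. , -16.3]), array([14.32, 27.49,  0.42]))
```

Request:
{"method": "carry_out", "body": {
  "moves": [
    [[0,0,-3],[2.5,5,0],4],
    [[0,0,-6],[5,10.5,0],4],
    [[0,0,-9],[8,16,0],4],
    [[0,0,-12],[11,21.5,0],4],
    [[0,0,-15],[14,27,0],4]
  ]
}}

```text
t: 8.5
eef_pos: [0.6302, -0.1758, 0.3841]
tool_rot: [-0.0, 0.995, 0.096, 0.0]
contact_force: [1.2, 0.3, -1.2]
gripper_width: 0.649
```

Run:
```python
from h import *
o=bot.get_obs(); print(o["t"],o["eef_pos"],o["gripper_width"])
print(delta([.633,-.181,.08],down(-77.8)))
c=cam("wrist"); im=bot.read_camera("wrist"); cv2.imwrite("pics/w3.png",im[:,:,::-1]);
for l in("block_top","plain"):
  for r in bot.silhouettes(l,"wrist")[:3]: print(l,round(r['score'],2),r['location'],rect(c,r['region'],.015))
```

```text
8.5 [ 0.63019665 -0.1758327   0.38408742] 0.6490821072656425
(array([-0. , -0. , -1.2]), array([ 0.16,  0.58, 30.41]))
block_top 0.79 [318.9, 178.1] (array([ 644.7, -177.8]), (69.2, 64.1), 11.1)
plain 0.95 [76.4, 299.8] (array([411. , 114.5]), (97.5, 62.1), -72.1)
plain 0.87 [317.1, 304.6] (array([ 450.1, -210.6]), (327.1, 211.1), 10.7)
```

View pics/w3.png

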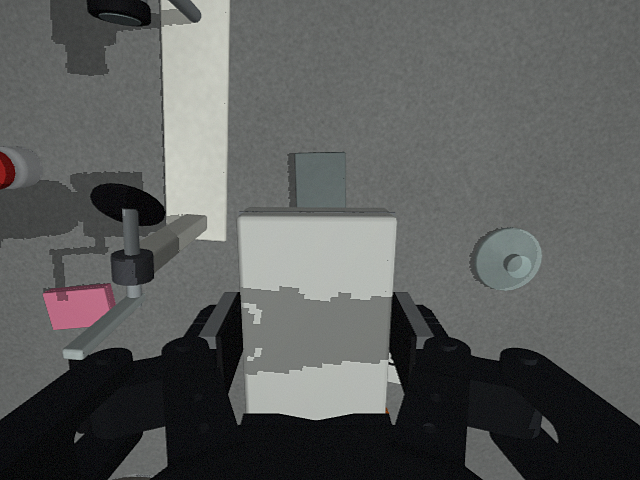

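Wrist view: the held box fills the middle, with its top front edge running from about (238,216) to (396,216). The block's far edge runs from (295,152) to (345,152), and the two are parallel. I'll compute the offsets.

Run:
```python
from h import *
o=bot.get_obs();p=o["eef_pos"];r=rot(o["tool_rot"]);c=cam("wrist")
im=cv2.imread("pics/w3.png").astype(int).mean(2)
for x in(270,320,370): print(x,im[146:158,x].astype(int),im[203:222,x].astype(int))
P=unproj(c,[[239,216],[396,216],[317,216]],p[2]-.0045)
print((r.inv().apply(P-p)*1000).round(1))
B=unproj(c,[[294.5,152.5],[345,152]],.015); print(B.round(4), np.degrees(np.arctan2(*(B[1]-B[0])[[1,0]])))
# predicted block corners
a=np.radians(12.2);u=np.array([np.cos(a),np.sin(a)]);v=np.array([-u[1],u[0]]);b=np.array([.6315,-.181])
for s in(1,-1): print(b+.047*u+s*.032*v)
```

```text
270 [102 103 101 104 103 104 102 107 106 106 106 106] [104 107 108 109  89  87  88  92  73  97  92  89 100 131 160 168 172 177
 182]
320 [105 104 105 104 110 110  57  97 104  98  99  99] [103 105 105 110  95  87  93  91  66 104  90  92  92 126 152 166 168 174
 181]
370 [104 107 106 103 103 107 108 112 108 106 108 108] [113 112 112 112 104  88  91  91  79  87  94  94  90 114 146 166 167 172
 176]
[[ 41.3 -27.3   4.4]
 [ 41.3  26.4   4.4]
 [ 41.3  -0.6   4.4]]
[[ 0.6709 -0.1435  0.015 ]
 [ 0.683  -0.205   0.015 ]] -78.88605546811235
[ 0.67067615 -0.13979043]
[ 0.68420094 -0.20234504]
```

Request:
{"method": "carry_out", "body": {
  "moves": [
    [[0,0,-0.8],[0.2,0.6,6],4],
    [[0,0,-0.8],[0.2,0.6,12],4],
    [[0,0,-0.8],[0.2,0.6,18],4],
    [[0,0,-0.8],[0.2,0.6,24],4],
    [[0,0,-0.8],[0.2,0.6,26.5],4]
  ]
}}

```text
t: 9.28
eef_pos: [0.6305, -0.1777, 0.1151]
tool_rot: [-0.002, 0.995, 0.103, -0.003]
contact_force: [0.3, -0.3, -0.4]
gripper_width: 0.647
```

Run:
```python
from h import *
o=bot.get_obs(); print(o["t"],o["eef_pos"],o["gripper_width"])
print(delta([.6325,-.1818,.042],down(-78.2)))
c=cam("wrist"); im=bot.read_camera("wrist"); cv2.imwrite("pics/w4.png",im[:,:,::-1]);
```

```text
9.275 [ 0.6305238  -0.17770131  0.11507007] 0.6470274430014706
(array([-0.2,  0.3, -0. ]), array([0.15, 0.47, 7.3 ]))
```

View pics/w4.png

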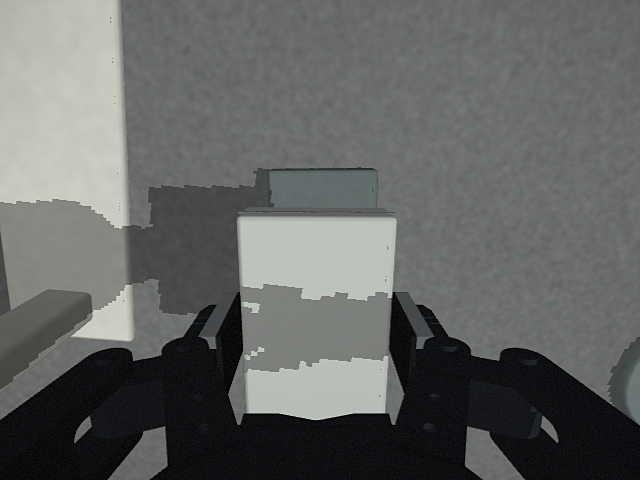

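Run:
```python
from h import *
o=bot.get_obs();p=o["eef_pos"];r=rot(o["tool_rot"]);c=cam("wrist")
print(p,(down(-78.2).inv()*r).as_rotvec(degrees=True).round(2))
g=cv2.imread("pics/w4.png").astype(int)
print(g[185,262:278].tolist()); print(g[185,372:384].mean(1).astype(int)); print(g[164:174,300].tolist(),g[164:174,360].mean(1))
P=unproj(c,[[270,169.5],[378,169]],.015)
print(P.round(4),(r.inv().apply(P-p)*1000).round(1))
```

```text
[ 0.62965696 -0.17753556  0.11299317] [ 0.27 -0.41  0.02]
[[75, 76, 73], [74, 76, 75], [73, 73, 73], [74, 75, 74], [73, 74, 72], [73, 76, 75], [67, 70, 63], [82, 81, 76], [99, 102, 92], [107, 109, 98], [109, 110, 100], [109, 109, 99], [111, 108, 99], [107, 111, 99], [108, 109, 98], [110, 112, 102]]
[101 105 103 102 101  86 103 108 107 106 103 105]
[[111, 112, 109], [110, 110, 109], [110, 114, 110], [115, 117, 116], [79, 79, 74], [46, 45, 41], [70, 70, 64], [98, 99, 92], [102, 102, 92], [104, 105, 95]] [108.66666667 110.66666667 113.          67.          41.66666667
  47.33333333  88.33333333  97.         101.         107.66666667]
[[ 0.6716 -0.1408  0.015 ]
 [ 0.6845 -0.2008  0.015 ]] [[ 49.3 -26.9  97.8]
 [ 49.6  34.4  97.5]]
```

Request:
{"method": "carry_out", "body": {
  "moves": [
    [[0,0,0],[0,0,0],4],
    [[0,0,0],[0,0,0],4]
  ]
}}

```text
t: 9.57
eef_pos: [0.6346, -0.1795, 0.1208]
tool_rot: [0.0, 0.995, 0.102, 0.002]
contact_force: [0.9, -0.7, -0.5]
gripper_width: 0.645
```

Run:
```python
from h import *
o=bot.get_obs();p=o["eef_pos"];r=rot(o["tool_rot"]);c=cam("wrist")
g=bot.read_camera("wrist").astype(float).mean(2); cv2.imwrite("pics/w5.png",bot.read_camera("wrist")[:,:,::-1])
print(o["t"],p,(down(-78.2).inv()*r).as_rotvec(degrees=True).round(2),bot.get_obs()["eef_pos"])
print(g[182,240:285].astype(int)); print(g[182,360:395].astype(int));
for x in(290,360):print(g[160:200,x].astype(int))
for r_ in (250,390): print(g[r_,228:252].astype(int),g[r_,382:404].astype(int))
```

```text
9.575 [ 0.6346393  -0.17953465  0.12077494] [-0.06  0.2   0.09] [ 0.63440472 -0.17990039  0.120457  ]
[110 114 112 112 112 109 109 111 109 113 111 116 116  83  70  70  71  73
  72  75  71  75  73  65  70  85 102 106 107 106 104 107 109 103 106 105
 106 107 107 105 104 107 103 106 105]
[103 104 105 103 105 101 105 103 100  96  88 111 115 112 113 110 110 112
 116 113 114 111 107 109 110 107 108 111 111 110 113 114 111 110 111]
[110 109 115 113 112 110 109 107 107 108 108 111 111 115 119  58  47  69
  97  96 105 105 106 105 106 104 106 105 107 106 106 107 105 107 106 105
 104 104 104 104]
[111 112 115 113 116 112 111 109 110 110 112 112 115 116  77  40  60  96
  97 101 104 104 103 103 105 103 105 105 102 102 104 103 103 105 101 104
 104 105 103 106]
[ 74  77  76  76  74  66  69  74  70  67 124 146 161 179 189 191 190 192
 191 189 191 189 191 189] [190 191 189 190 187 188 188 188 189 188 185 181 173 117 106 108 110 111
 110 109 110 111]
[  2  87 113 114 113 115 114 110 111 111 108 106 105 103 104 111  95 125
 147 164 184 184 185 185] [188 184 177 187 128 105 111 112 108 108 109 114 112 113 109 107 106 102
 109 111  98  41]
```

Run:
```python
from h import *
o=bot.get_obs();p=o["eef_pos"];r=rot(o["tool_rot"]);c=cam("wrist")
P=unproj(c,[[264.7,182],[370.5,182],[290,175.2],[360,174.4]],.015)
print((r.inv().apply(P-p)*1000).round(1),P.round(4))
Q=unproj(c,[[238,250],[395,250],[317,213]],p[2]-.0045);print((r.inv().apply(Q-p)*1000).round(1))
print(delta([p[0],p[1],.0405],down(-78.2)))
```

```text
[[ 41.3 -31.2 105.5]
 [ 41.3  31.6 105.6]
 [ 45.3 -16.1 105.6]
 [ 45.8  25.3 105.6]] [[ 0.6689 -0.1411  0.015 ]
 [ 0.6816 -0.2026  0.015 ]
 [ 0.6758 -0.155   0.015 ]
 [ 0.6847 -0.1954  0.015 ]]
[[ 29.1 -28.2   4.6]
 [ 29.1  26.9   4.6]
 [ 42.3  -0.5   4.6]]
(array([ 0.1, -0.2, -0.1]), array([-0.02, -0.01,  8.  ]))
```

Request:
{"method": "carry_out", "body": {
  "moves": [
    [[0,0,-0.4],[0,0.08,4],4],
    [[0,0,-0.4],[0,0.08,6.5],4],
    [[0,0,-0.4],[0,0.08,7.5],4],
    [[0,0,-0.4],[0,0.08,8],4],
    [[0,0,-0.4],[0,0.08,8],4]
  ]
}}

```text
t: 10.3
eef_pos: [0.6346, -0.1808, 0.0399]
tool_rot: [0.0, 0.994, 0.105, 0.001]
contact_force: [0.5, -0.5, -0.7]
gripper_width: 0.642
```

Request:
{"method": "carry_out", "body": {
  "moves": [
    [[0,0,0],[0,0,0],4],
    [[0,0,0],[0,0,0],4]
  ]
}}

```text
t: 10.55
eef_pos: [0.6345, -0.1809, 0.0396]
tool_rot: [0.0, 0.994, 0.105, 0.001]
contact_force: [-0.0, -0.5, 5.8]
gripper_width: 0.644
```

Request:
{"method": "carry_out", "body": {
  "moves": [
    [[0,0,0],[0,0,0],6.5],
    [[0,0,0],[0,0,0],8],
    [[0,0,0],[0,0,0],8.5],
    [[0,0,0],[0,0,-1],8.5],
    [[0,0,0],[0,0,-4],8.5]
  ]
}}

```text
t: 11.18
eef_pos: [0.6322, -0.1805, 0.0776]
tool_rot: [-0.001, 0.994, 0.105, -0.002]
contact_force: [0.7, -0.5, -0.2]
gripper_width: 0.994
```

Request:
{"method": "carry_out", "body": {
  "moves": [
    [[0,0,0],[0,0,-6],8.5],
    [[0,0,0],[0,0,-12],8.5],
    [[0,0,0],[-3,0,-18],8.5],
    [[0,0,0],[-7,1,-20],8.5],
    [[0,0,0],[-7,1,-20],8.5]
  ]
}}

```text
t: 11.8
eef_pos: [0.5658, -0.2079, 0.2818]
tool_rot: [0.002, 0.995, 0.103, 0.002]
contact_force: [1.0, 0.3, 0.5]
gripper_width: 0.994
```

Request:
{"method": "carry_out", "body": {
  "moves": [
    [[0,0,0],[0,0,0],8.5],
    [[0,0,0],[0,0,0],8.5]
  ]
}}

```text
t: 12.05
eef_pos: [0.5674, -0.2042, 0.2773]
tool_rot: [-0.001, 0.994, 0.106, -0.001]
contact_force: [0.2, 0.5, -0.1]
gripper_width: 0.992
```

Run:
```python
from h import *
o=bot.get_obs(); print(o["t"],o["eef_pos"],o["gripper_width"])
print(delta([.424,-.326,.20],down(-92.5)))
c=cam("wrist"); im=bot.read_camera("wrist"); cv2.imwrite("pics/w6.png",im[:,:,::-1]);
for l,z in(("block_top",.015),("plain",.035),("marked",.02)):
  for r in bot.silhouettes(l,"wrist")[:3]: print(l,round(r['score'],2),r['location'],rect(c,r['region'],z))
```

```text
12.05 [ 0.56739826 -0.20415982  0.27734643] 0.9920652012227278
(array([-0.1,  0.1, 14.7]), array([-16.58,   8.9 ,   7.74]))
block_top 0.67 [334.8, 141.6] (array([ 626.7, -212.3]), (38.7, 3.9), 13.2)
plain 0.82 [24.3, 289.2] (array([426.8,  76.6]), (57.0, 52.6), 17.0)
plain 0.8 [308.2, 132.5] (array([ 631.9, -180.3]), (86.9, 55.7), 11.6)
marked 0.9 [393.5, 351.1] (array([ 425.6, -325.1]), (92.7, 60.5), -2.6)
marked 0.84 [351.9, 409.6] (array([ 346.2, -296.8]), (37.4, 19.4), -72.1)
```

View pics/w6.png

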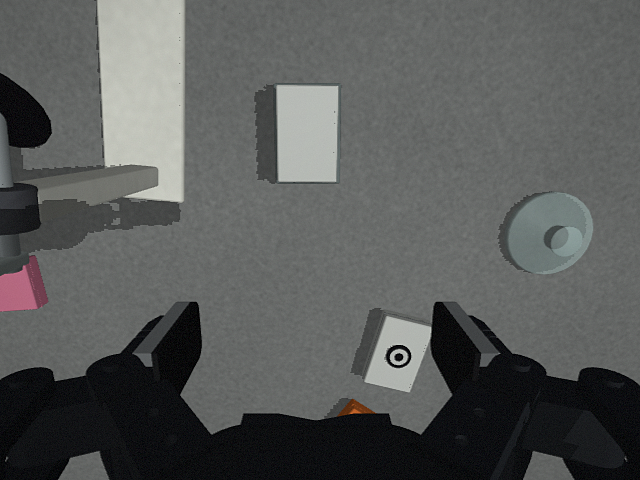

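The plain box sits squarely on the block, with an even grey rim around (308,133) and its centre at (0.632,-0.180). The marked box is at (398,355). Next I go above it.

Request:
{"method": "carry_out", "body": {
  "moves": [
    [[0,0,3],[-4,2,1],8.5],
    [[0,0,6],[-8,4,2],8.5],
    [[0,0,9],[-12,6.5,3],8.5],
    [[0,0,12],[-16,8.9,4],8.5],
    [[0,0,14.8],[-16.6,8.9,6],8.5]
  ]
}}

```text
t: 12.88
eef_pos: [0.4209, -0.3304, 0.2182]
tool_rot: [0.001, 1.0, -0.028, -0.0]
contact_force: [0.6, 0.8, -0.4]
gripper_width: 0.999
```

Request:
{"method": "carry_out", "body": {
  "moves": [
    [[0,0,0],[0,0,0],8.5],
    [[0,0,0],[0,0,0],8.5]
  ]
}}

```text
t: 13.12
eef_pos: [0.4246, -0.3263, 0.2188]
tool_rot: [-0.0, 1.0, -0.022, 0.0]
contact_force: [0.2, -0.4, 0.6]
gripper_width: 0.995
```

Run:
```python
from h import *
o=bot.get_obs(); p=o["eef_pos"]; r=rot(o["tool_rot"]); print(o["t"],p)
c=cam("wrist"); im=bot.read_camera("wrist"); cv2.imwrite("pics/w7.png",im[:,:,::-1]);
for l,z in(("marked",.02),):
  for s in bot.silhouettes(l,"wrist")[:3]:
    w=s["region"]&(im.min(2)>140); w=cv2.morphologyEx(w.astype(np.uint8),cv2.MORPH_CLOSE,np.ones((9,9)))
    print(l,round(s['score'],2),s['location'],rect(c,s['region'],z), rect(c,w,z) if w.sum()>200 else 0)
print(delta([.422,-.326,.0235],down(-92.6)))
```

```text
13.125 [ 0.42456713 -0.32632721  0.21883503]
marked 0.85 [298.5, 349.0] (array([ 297.8, -304.9]), (93.4, 58.6), -23.3) 0
marked 0.69 [319.1, 215.9] (array([ 423. , -327.7]), (87.1, 55.7), -2.6) (array([ 422.3, -328. ]), (83.7, 54.8), -2.5)
(array([ 0. , -0.1,  0. ]), array([-0.3 , -0.04, 19.56]))
```

Request:
{"method": "carry_out", "body": {
  "moves": [
    [[0,0,0],[-0.15,0.15,5],8.5],
    [[0,0,0],[-0.15,0.15,10.5],8.5],
    [[0,0,0],[-0.15,0.15,15],8.5],
    [[0,0,0],[-0.15,0.15,18],8.5],
    [[0,0,0],[-0.15,0.15,19.5],8.5]
  ]
}}

```text
t: 13.85
eef_pos: [0.4222, -0.3277, 0.0222]
tool_rot: [-0.0, 1.0, -0.023, -0.0]
contact_force: [-0.3, -0.7, 0.6]
gripper_width: 0.996
```

Request:
{"method": "carry_out", "body": {
  "moves": [
    [[0,0,0],[0,0,0],8.5],
    [[0,0,0],[0,0,0],6.5],
    [[0,0,0],[0,0,0],5],
    [[0,0,0],[0,0,0],4],
    [[0,0,0],[0,0,0],4]
  ],
  "newtons": 25
}}

```text
t: 14.48
eef_pos: [0.4227, -0.3289, 0.0248]
tool_rot: [0.001, 1.0, -0.024, 0.001]
contact_force: [0.2, 1.0, 5.4]
gripper_width: 0.647
```

Request:
{"method": "carry_out", "body": {
  "moves": [
    [[0,0,0],[0,0,0],4],
    [[0,0,0],[0,0,0],4],
    [[0,0,0],[0,0,-2],4],
    [[0,0,0],[0,0,-7],4],
    [[0,0,0],[0,0,-11],4]
  ]
}}

```text
t: 15.1
eef_pos: [0.422, -0.3285, 0.1355]
tool_rot: [0.0, 1.0, -0.024, 0.001]
contact_force: [0.8, -0.5, -1.8]
gripper_width: 0.646
```

Run:
```python
from h import *
o=bot.get_obs(); p=o["eef_pos"]; print(o["t"],p,o["gripper_width"])
print(delta([.633,-.180,.145],down(-78.2)))
```

```text
15.1 [ 0.4219593  -0.32854755  0.13547472] 0.6458649900506331
(array([  0.1,  -0.1, -14.5]), array([ 20.37, -15.84,  -0.94]))
```

Request:
{"method": "carry_out", "body": {
  "moves": [
    [[0,0,-3],[4,-3,-1],4],
    [[0,0,-6],[8,-6,-1],4],
    [[0,0,-9],[12.5,-9.5,-1],4],
    [[0,0,-12],[16.5,-13,-1],4],
    [[0,0,-14.5],[20.3,-15.9,-1],4]
  ]
}}

```text
t: 15.72
eef_pos: [0.6335, -0.1776, 0.144]
tool_rot: [0.0, 0.995, 0.104, 0.0]
contact_force: [0.1, -0.7, -1.5]
gripper_width: 0.642
```

Request:
{"method": "carry_out", "body": {
  "moves": [
    [[0,0,0],[0,0,0],4],
    [[0,0,0],[0,0,0],4],
    [[0,0,0],[0,0,0],4]
  ]
}}

```text
t: 16.1
eef_pos: [0.631, -0.1809, 0.1434]
tool_rot: [0.0, 0.995, 0.101, -0.0]
contact_force: [-0.0, 0.4, -0.4]
gripper_width: 0.641
```

Run:
```python
from h import *
o=bot.get_obs();p=o["eef_pos"];r=rot(o["tool_rot"]); print(o["t"],p)
im=bot.read_camera("wrist"); cv2.imwrite("pics/w8.png",im[:,:,::-1])
print(delta([.632,-.18,.060],down(-78.2),(p,r)))
```

```text
16.1 [ 0.63096075 -0.18085081  0.14337265]
(array([ 0. ,  0.1, -0.2]), array([ 0.13, -0.07,  8.34]))
```

View pics/w8.png

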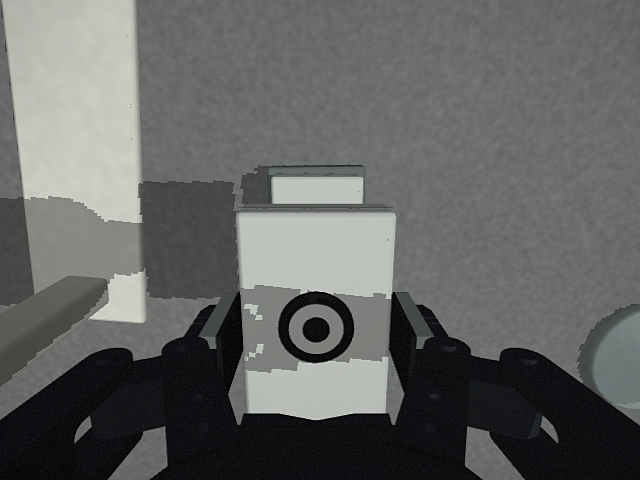

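The held marked box has its mark at (316,327) and its front edge at row 212, columns 237–396. The plain box below shows its front edge at row 178, columns 271–364.

Run:
```python
from h import *
o=bot.get_obs();p=o["eef_pos"];r=rot(o["tool_rot"]);c=cam("wrist")
g=cv2.imread("pics/w8.png").astype(float).mean(2)
print(g[190,264:276].astype(int),g[190,358:370].astype(int))
for x in(285,350):print(g[172:186,x].astype(int),g[200:218,x].astype(int))
f=lambda px,z:print((r.inv().apply(unproj(c,px,z)-p)*1000).round(1).tolist())
f([[271,190],[363.5,190],[285,178],[350,178]],.035)
f([[238,250],[395,250],[317,211]],p[2]-.0045)
f([[316,327]],p[2]-.0025)
```

```text
[ 71  74  73  68  64  64  58 111 148 176 192 192] [190 192 190 186 177 116  84 104 109 110 112 109]
[105 100  88 100 105 177 179 188 192 191 190 192 188 190] [191 192 195 167  75  90  91  72 106  96  94  97 132 164 171 176 182 185]
[103 101  91  99 110 176 178 186 191 192 191 194 192 190] [192 190 194 170  77  91  97  66  78  98  96 101 137 166 171 176 182 188]
[[36.2, -27.9, 108.4], [36.2, 28.0, 108.4], [43.4, -19.3, 108.4], [43.4, 19.6, 108.4]]
[[29.2, -28.2, 4.5], [29.2, 26.9, 4.5], [43.1, -0.5, 4.5]]
[[0.4, -0.8, 2.5]]
```

Request:
{"method": "carry_out", "body": {
  "moves": [
    [[0,0,0],[0.03,0.05,4],4],
    [[0,0,0],[0.03,0.05,6.5],4],
    [[0,0,0],[0.03,0.05,7.8],4],
    [[0,0,0],[0.03,0.05,8.35],4],
    [[0,0,0],[0.03,0.05,8.4],4]
  ]
}}

```text
t: 16.77
eef_pos: [0.6331, -0.18, 0.0603]
tool_rot: [0.0, 0.995, 0.102, 0.001]
contact_force: [-0.2, -0.6, -0.7]
gripper_width: 0.642
```

Request:
{"method": "carry_out", "body": {
  "moves": [
    [[0,0,0],[0,0,0],4],
    [[0,0,0],[0,0,0],4]
  ]
}}

```text
t: 17.02
eef_pos: [0.6329, -0.1797, 0.0599]
tool_rot: [0.0, 0.995, 0.103, 0.001]
contact_force: [-0.7, 0.4, 1.1]
gripper_width: 0.642
```

Request:
{"method": "carry_out", "body": {
  "moves": [
    [[0,0,0],[0,0,0.05],4],
    [[0,0,0],[0,0,0.05],4],
    [[0,0,0],[0,0,0.05],6],
    [[0,0,0],[0,0,0.05],8],
    [[0,0,0],[0,0,0.05],8.5]
  ]
}}

```text
t: 17.65
eef_pos: [0.6325, -0.1796, 0.0587]
tool_rot: [-0.0, 0.995, 0.103, -0.0]
contact_force: [-0.6, -0.6, 0.2]
gripper_width: 0.996
```

Request:
{"method": "carry_out", "body": {
  "moves": [
    [[0,0,0],[0,0,0],8.5],
    [[0,0,0],[0,0,-1],8.5],
    [[0,0,0],[0,0,-4],8.5],
    [[0,0,0],[0,0,-10],8.5],
    [[0,0,0],[0,0,-16],8.5]
  ]
}}

```text
t: 18.27
eef_pos: [0.6323, -0.1795, 0.221]
tool_rot: [-0.0, 0.995, 0.103, -0.0]
contact_force: [0.7, 0.6, 0.4]
gripper_width: 0.994
```

Request:
{"method": "carry_out", "body": {
  "moves": [
    [[0,0,0],[-4,0,-4],8.5],
    [[0,0,0],[-8,0,-9],8.5],
    [[0,0,0],[-10,-3,-14],8.5],
    [[0,0,0],[-11,-5,-17],8.5],
    [[0,0,0],[-11,-5,-17],8.5]
  ]
}}

```text
t: 18.9
eef_pos: [0.5151, -0.1516, 0.3929]
tool_rot: [0.001, 0.995, 0.104, 0.003]
contact_force: [0.3, -0.5, -0.2]
gripper_width: 0.997
```

Request:
{"method": "carry_out", "body": {
  "moves": [
    [[0,0,0],[0,0,0],8.5],
    [[0,0,0],[0,0,0],8.5],
    [[0,0,0],[0,0,0],8.5]
  ]
}}

```text
t: 19.27
eef_pos: [0.5145, -0.1535, 0.3876]
tool_rot: [-0.001, 0.995, 0.102, -0.001]
contact_force: [-0.1, -0.7, -0.8]
gripper_width: 0.997
```

Run:
```python
from h import *
o=bot.get_obs();p=o["eef_pos"];r=rot(o["tool_rot"]); print(o["t"],p)
c=cam("wrist"); im=bot.read_camera("wrist"); cv2.imwrite("pics/w9.png",im[:,:,::-1])
for l,z in(("marked",.055),("plain",.055),("stand",.008),("handle",.275),("mirror_face",.19)):
  for s in bot.silhouettes(l,"wrist")[:2]: print(l,round(s['score'],2),s['location'],rect(c,s['region'],z))
ct=cam("top"); it=bot.read_camera("top"); cv2.imwrite("pics/t9.png",it[:,:,::-1])
for s in bot.silhouettes("handle","top")[:2]: print(s['score'],s['location'])
```

```text
19.275 [ 0.51450174 -0.15349365  0.38756134]
marked 0.82 [359.4, 93.8] (array([ 631.6, -178.3]), (85.5, 56.5), 11.8)
marked 0.75 [387.6, 358.9] (array([ 318.8, -290.4]), (85.8, 60.2), -24.6)
plain 0.89 [90.8, 225.1] (array([419.6, 105.2]), (64.8, 53.9), -74.0)
stand 0.59 [201.5, 90.5] (array([523.6,  20.6]), (393.6, 172.0), -5.4)
handle 0.68 [157.8, 85.2] (array([601.9, -52.6]), (50.3, 38.4), 37.8)
mirror_face 0.57 [158.4, 85.7] (array([609.3, -21.8]), (67.8, 52.2), 38.2)
0.6 [327.6, 187.7]
```

View pics/w9.png

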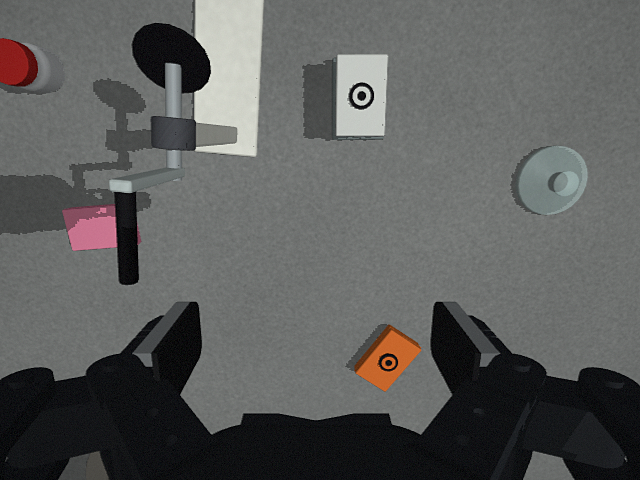

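The stack is square and the mark shows at (362,96). The handle bar runs from (125,192) to (128,278), and the plate's near right corner is at (255,156).

Run:
```python
from h import *
c=cam("wrist"); im=cv2.imread("pics/w9.png"); g=im.astype(int)
# plate right edge: last bright column per row
rows=np.arange(5,150,5); col=[250+np.where(g[y,250:275].min(1)>150)[0].max()+.5 for y in rows]
E=unproj(c,np.c_[col,rows],.008)[:,:2]; k=np.polyfit(E[:,0],E[:,1],1); yaw=np.degrees(np.arctan(k[0])); print("plate edge yaw",yaw,np.abs(np.polyval(k,E[:,0])-E[:,1]).max())
# bar centreline (black pixels)
pts=[]
for y in range(200,276,5):
    x=110+np.where(g[y,110:145].max(1)<45)[0]; pts.append([(x.min()+x.max())/2,y,x.max()-x.min()+1])
pts=np.array(pts); B=unproj(c,pts[:,:2],.275); kb=np.polyfit(B[:,0],B[:,1],1)
print("bar yaw",np.degrees(np.arctan(kb[0])),pts[[0,-1]],B[[0,-1]].round(4))
print("bar ends",unproj(c,[[125,191],[128.5,284]],.275).round(4))
print("mark",unproj(c,[[362,96]],.057).round(4),"corner",unproj(c,[[255,156.5]],.008).round(4))
a=np.radians(yaw);u=np.array([np.cos(a),np.sin(a)]);v=np.array([-u[1],u[0]])
cn=unproj(c,[[255,156.5]],.008)[0,:2]; o1=cn+.08*u+.04*v; print("origin via plate",o1)
e=unproj(c,[[125,191],[128.5,284]],.275)[:,:2]; print("origin via bar",e[0]+.09*u,e[1]+.15*u)
m=unproj(c,[[362,96]],.057)[0,:2]
for o in(o1,e[0]+.09*u,e[1]+.15*u):
    d=m-o; print("mark in stand",d@u,d@v,"joint",np.arctan2(d@v,.190-.057))
```

```text
plate edge yaw 6.7710082071043285 0.000606894730791091
bar yaw 6.779492441500057 [[125.  200.   21. ]
 [128.5 275.   20. ]] [[ 0.5188 -0.0301  0.275 ]
 [ 0.4694 -0.0362  0.275 ]]
bar ends [[ 0.5244 -0.0297  0.275 ]
 [ 0.4631 -0.0367  0.275 ]]
mark [[ 0.6329 -0.18    0.057 ]] corner [[ 0.5399 -0.0678  0.008 ]]
origin via plate [ 0.61459512 -0.01866894]
origin via bar [ 0.6137957 -0.0190676] [ 0.61205875 -0.01899219]
mark in stand -0.0008798697493653263 -0.16233926560086895 joint -0.8844141895826023
mark in stand -3.902200240043184e-05 -0.1620376310042611 joint -0.8835023078173141
mark in stand 0.0016769210556297075 -0.16231730637240932 joint -0.8843478723170312
```

```bash
cat >> h.py <<'E'
YAW=6.77;U=np.array([np.cos(np.radians(YAW)),np.sin(np.radians(YAW)),0]);V=np.array([-U[1],U[0],0]);O=np.array([.614,-.0189,0])
def hand(th,rad=.085,back=.122,dz=-.002): return O-back*U-rad*np.sin(th)*V+np.array([0,0,.19+rad*np.cos(th)+dz])
E
python3 - <<'E'
from h import *
D=down(-90+YAW); print(bot.get_obs()["t"])
for P in (hand(0)+[0,0,.1],hand(0)): print(P.round(4),*delta(P,D))
fr=(hand(0),D)
for t in np.linspace(0,-.884,9): print(round(t,3),hand(t).round(4),delta(hand(t),D,fr)[1])
E
```

```text
19.675
[ 0.4929 -0.0333  0.373 ] [-0.  0.  5.] [  0.31 -12.17   1.58]
[ 0.4929 -0.0333  0.273 ] [-0.  0.  5.] [  0.31 -12.17  11.58]
0.0 [ 0.4929 -0.0333  0.273 ] [0. 0. 0.]
-0.11 [ 0.4917 -0.024   0.2725] [ 0.   -0.94  0.05]
-0.221 [ 0.4907 -0.0148  0.2709] [ 0.   -1.86  0.21]
-0.332 [ 0.4896 -0.0058  0.2684] [ 0.   -2.77  0.46]
-0.442 [0.4886 0.0028 0.2648] [ 0.   -3.64  0.82]
-0.552 [0.4876 0.011  0.2604] [-0.   -4.46  1.26]
-0.663 [0.4867 0.0187 0.255 ] [-0.   -5.23  1.8 ]
-0.774 [0.4859 0.0257 0.2488] [ 0.   -5.94  2.42]
-0.884 [0.4851 0.032  0.2419] [ 0.   -6.57  3.11]
```

Request:
{"method": "carry_out", "body": {
  "moves": [
    [[0,0,1.5],[0.1,-4,0],8.5],
    [[0,0,3],[0.2,-8,0],8.5],
    [[0,0,5],[0.3,-12.2,0.5],8.5],
    [[0,0,5],[0.3,-12.2,1.6],8.5],
    [[0,0,5],[0.3,-12.2,1.6],8.5]
  ]
}}

```text
t: 20.3
eef_pos: [0.4922, -0.0337, 0.3721]
tool_rot: [0.0, 0.998, 0.059, -0.001]
contact_force: [0.5, -1.1, -0.3]
gripper_width: 0.991
```

Request:
{"method": "carry_out", "body": {
  "moves": [
    [[0,0,0],[0,0,0],8.5],
    [[0,0,0],[0,0,0],8.5]
  ]
}}

```text
t: 20.55
eef_pos: [0.493, -0.034, 0.373]
tool_rot: [-0.0, 0.998, 0.058, 0.0]
contact_force: [-0.2, 0.0, 0.1]
gripper_width: 0.992
```

Run:
```python
from h import *
print(*delta(hand(0),down(-90+YAW)),bot.get_obs()["eef_pos"])
```

```text
[ 0.  -0.  -0.1] [-0.01 -0.07 10.  ] [ 0.49296712 -0.03397544  0.37302721]
```

Request:
{"method": "carry_out", "body": {
  "moves": [
    [[0,0,0],[0,-0.05,3.5],8.5],
    [[0,0,0],[0,-0.05,7],8.5],
    [[0,0,0],[0,-0.05,10],8.5],
    [[0,0,0],[0,-0.05,10],6],
    [[0,0,0],[0,-0.05,10],3]
  ],
  "newtons": 30
}}

```text
t: 21.18
eef_pos: [0.4935, -0.0327, 0.2741]
tool_rot: [0.0, 0.998, 0.059, 0.001]
contact_force: [-0.7, -0.7, -0.1]
gripper_width: 0.599
```

Request:
{"method": "carry_out", "body": {
  "moves": [
    [[0,0,0],[0,0,0],1.5],
    [[0,0,0],[0,0,0],0.5],
    [[0,0,0],[0,0,0],0.5],
    [[0,0,0],[0,0,0],0.5],
    [[0,0,0],[0,0,0],0.5]
  ]
}}

```text
t: 21.8
eef_pos: [0.4932, -0.0326, 0.2738]
tool_rot: [0.0, 0.998, 0.059, 0.001]
contact_force: [-1.8, -0.6, 5.6]
gripper_width: 0.131
```

Run:
```python
from h import *
o=bot.get_obs(); print(o["t"],o["eef_pos"],o["gripper_width"],o["contact_force"],o["torque"])
print(delta(hand(-.884),down(-90+YAW)))
for n in("wrist","side"): cv2.imwrite(f"pics/g_{n}.png",bot.read_camera(n)[:,:,::-1])
a=cv2.imread("pics/g_side.png")[140:300,140:380]; b=cv2.imread("pics/g_wrist.png")
cv2.imwrite("pics/g.png",np.hstack([cv2.resize(a,(480,320),interpolation=cv2.INTER_CUBIC),cv2.resize(b,(320,240))[[*range(240)]+[239]*80]]))
```

```text
21.8 [ 0.49315668 -0.03257915  0.27379594] 0.13089944390074182 [-1.76902157 -0.57837614  5.63261363] [-0.04271336  0.23156622 -0.04902717]
(array([ 0. , -0.1, -0. ]), array([-0.04, -6.51,  3.19]))
```

View pics/g.png

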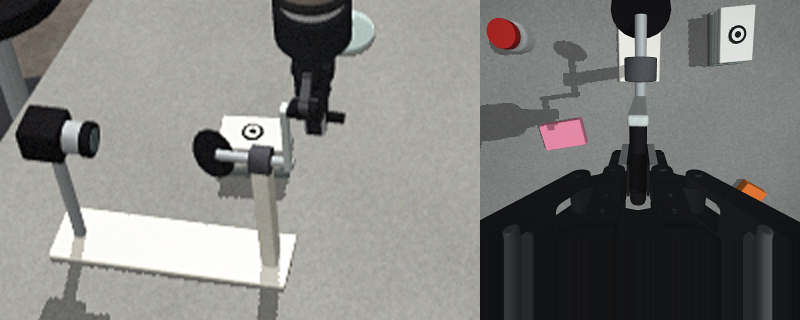

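The bar is pinched centrally; side and wrist views agree. Next I swing it along the arc.

Request:
{"method": "carry_out", "body": {
  "moves": [
    [[0,0,0],[0,-0.94,0.05],0.5],
    [[0,0,0],[0,-1.86,0.21],0.5],
    [[0,0,0],[0,-2.77,0.46],0.5],
    [[0,0,0],[0,-3.64,0.82],0.5],
    [[0,0,0],[0,-4.46,1.26],0.5]
  ]
}}

```text
t: 22.52
eef_pos: [0.4877, 0.0125, 0.2602]
tool_rot: [-0.0, 0.998, 0.059, 0.001]
contact_force: [4.6, -4.1, 2.5]
gripper_width: 0.131
```

Request:
{"method": "carry_out", "body": {
  "moves": [
    [[0,0,0],[0,-0.6,0.42],0.5],
    [[0,0,0],[0,-1.15,0.85],0.5],
    [[0,0,0],[0,-1.65,1.3],0.5],
    [[0,0,0],[0,-2.08,1.82],0.5],
    [[0,0,0],[0,-2.08,1.82],0.5]
  ]
}}

```text
t: 23.15
eef_pos: [0.4852, 0.0329, 0.2416]
tool_rot: [-0.0, 0.998, 0.059, 0.0]
contact_force: [5.5, -1.8, 1.9]
gripper_width: 0.124
```

Request:
{"method": "carry_out", "body": {
  "moves": [
    [[0,0,0],[0,0,0],0.5],
    [[0,0,0],[0,0,0],0.5],
    [[0,0,0],[0,0,0],0.5],
    [[0,0,0],[0,0,0],0.5]
  ]
}}

```text
t: 23.65
eef_pos: [0.4852, 0.0327, 0.2419]
tool_rot: [-0.0, 0.998, 0.059, 0.0]
contact_force: [4.2, -3.6, 1.4]
gripper_width: 0.131
```

Run:
```python
from h import *
o=bot.get_obs(); print(o["t"],o["eef_pos"],o["gripper_width"],o["contact_force"])
d=o["eef_pos"]+[0,0,.002]-O; y,z=d@V,d[2]-.19; print("stand y,z",y,z,"r",np.hypot(y,z),"th from y",np.arcsin(y/.085),"atan2",np.arctan2(y,z))
print(delta(hand(-.884),down(-90+YAW)))
c=cam("wrist"); b=bot.read_camera("wrist"); cs=cam("side"); s=bot.read_camera("side"); it=bot.read_camera("top")
for n,i in(("wrist",b),("side",s),("top",it)): cv2.imwrite(f"pics/e_{n}.png",i[:,:,::-1])
# predicted crank arm centreline ends (x=-86 in stand) for a few angles, in wrist view
for t in(-.82,-.884,-.95): print(t,[proj(c,hand(t,rad,.086,0)).round(1).tolist() for rad in(0,.085)])
cv2.imwrite("pics/e.png",np.hstack([b[:,:420,::-1],cv2.resize(s[150:290,140:290,::-1],(380,355),interpolation=cv2.INTER_CUBIC)[[*range(355)]+[354]*125]]))
```

```text
23.65 [0.4852172  0.03270221 0.24186316] 0.1313394536957656 [ 4.24376833 -3.60259037  1.35732693]
stand y,z 0.06642384206786017 0.05386316397205357 r 0.08551822746138019 th from y 0.8969974484711187 atan2 0.8894436518364419
(array([-0., -0.,  0.]), array([-0.02,  0.07, -0.  ]))
-0.82 [[[461.1, 207.3]], [[332.4, 239.3]]]
-0.884 [[[461.1, 207.3]], [[321.0, 236.1]]]
-0.95 [[[461.1, 207.3]], [[310.8, 232.8]]]
```

View pics/e.png

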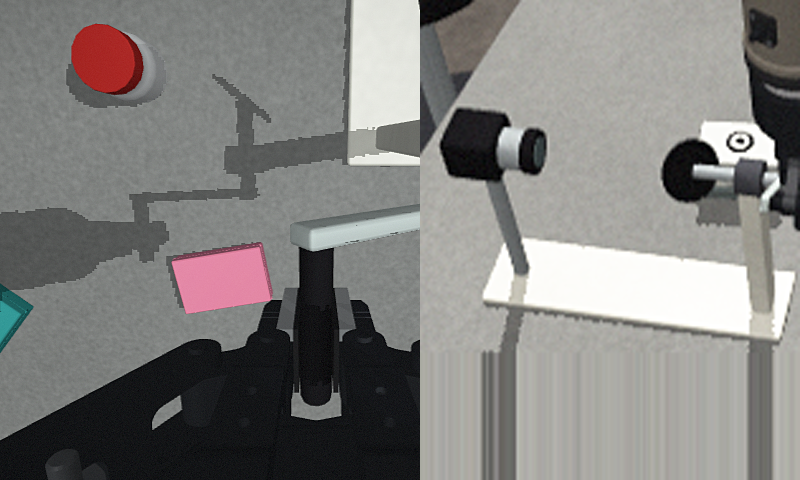

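The wrist view shows the bar between the pads at (316,280) and the crank arm tip at (318,235). As a cross-check on the angle, I'll fit the crank in this image.

Run:
```python
from h import *
c=cam("wrist"); o=bot.get_obs(); print(o["eef_pos"])
im=cv2.imread("pics/e_wrist.png"); g=im.astype(int)
for x in(330,360,390,420): print(x,g[200:255,x].mean(1).astype(int))
for y in(255,265,275): print(y,g[y,290:345].mean(1).astype(int))
print("bar axis -.884",[proj(c,hand(-.884,.085,b,0)).round(1).tolist() for b in(.095,.1,.105)], "shaft",[proj(c,hand(0,0,b,0)).round(1).tolist() for b in(.0,.03,.07,.08)])
cv2.imwrite("pics/e2.png",cv2.resize(im[60:280,270:560],(783,594),interpolation=cv2.INTER_CUBIC))
```

```text
[0.48518349 0.0327207  0.24183492]
330 [137 133 133 134 137 140 140 138 141 143 142 140 136 137 130 130 132  95
  99 103 106 104 107 106 104 124 151 178 188 190 197 201 206 208 202 202
 199 199 199 198 196 198 194 194 198 181 174 167  30  16  26  25  22  24
  24]
360 [134 135 140 137 133 136 135 136 135 132 130 130 113  97 100 106 104 107
 106 107 124 156 184 191 193 197 204 206 204 203 202 200 198 200 198 198
 195 196 199 180 170 171 124 132 132 134 131 132 134 132 132 133 133 138
 136]
390 [136 140 139 139 140 138 136 135  95 102 104  98 105 106 111 125 157 187
 191 192 198 205 204 204 203 200 201 197 198 198 196 197 198 116 169 151
 131 134 134 136 128 128 126 127 129 131 133 133 132 131 135 133 134 137
 135]
420 [136 134 133 117  99 102  99 109 108 112 125 159 189 191 196 198 205 203
 202 202 200 198 200 197 196 197 196 177 162 121 135 132 135 132 130 133
 135 135 130 130 134 131 131 130 134 133 131 128 125 128 129 126 127 123
 126]
255 [136 134 132 134 136 136 132 132 117  46   3  15  11  10  18  14  21  19
  24  17  23  23  23  27  21  26  28  23  28  27  28  27  23  27  26  28
  28  24  28  22  20  17  13  65 140 144 136 132 132 137 137 136 132 131
 129]
265 [131 133 134 133 135 136 139 143 124  50   2  21  15  17  22  20  22  20
  24  21  25  26  28  24  27  30  29  26  31  29  24  27  29  27  28  32
  22  23  21  27  27  22  15  67 135 136 128 126 129 132 130 135 132 133
 130]
275 [135 132 129 131 133 137 137 138 148  65   0  11  18  20  16  21  25  22
  19  29  22  24  27  23  28  27  27  32  25  26  24  26  28  24  31  29
  28  25  21  28  18  17   3 100 140 135 131 131 134 133 134 126 124 128
 133]
bar axis -.884 [[[320.9, 262.0]], [[320.8, 276.0]], [[320.8, 289.7]]] shaft [[[482.3, -2.5]], [[474.3, 77.3]], [[464.7, 172.4]], [[462.4, 194.4]]]
```

View pics/e2.png

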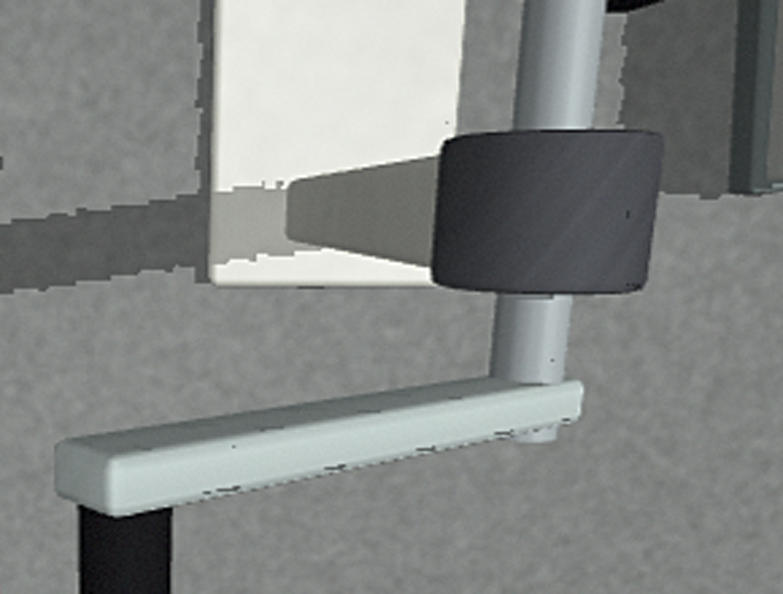

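The shaft shows at column 466.7 on row 188 and the bar at column 316.2, slightly off my prediction. That points to a small camera bias, so I'll do one joint least-squares fit over the views, including camera bias.

```bash
cat > fit.py <<'E'
from h import *
from scipy.optimize import least_squares
o=bot.get_obs(); pe=o["eef_pos"]; re=rot(o["tool_rot"]); c=cam("wrist"); f,cx,cy=c[:3]
off=re.inv().apply(c[3]-pe); rel=re.inv()*c[4]          # camera in tool
p9=np.array([.51450174,-.15349365,.38756134]); r9=rot([-.0005,.9948,.102,-.0008])
g9=cv2.imread("pics/w9.png").astype(int)
for y in(95,105,163): print(y,g9[y,155:195].mean(1).astype(int))
def obs(par,full=False):
    ox,oy,yaw,th=par[:4]; b=par[4:7]/1000; w=par[7:10]; m=par[10:12]
    U_=np.array([np.cos(yaw),np.sin(yaw),0]);V_=np.array([-U_[1],U_[0],0]);O_=np.array([ox,oy,0])
    S=lambda x,y,z:O_+x*U_+y*V_+np.array([0,0,z])
    def P(p,r,X): return proj((f,cx,cy,p+r.apply(off+b),r*R.from_rotvec(w,degrees=True)*rel),X)[0]
    hy,hz=-.085*np.sin(th),.19+.085*np.cos(th)
    line=lambda p,r,A,B,q:(lambda a,b_:np.cross(b_-a,q-a)/np.linalg.norm(b_-a))(P(p,r,A),P(p,r,B))
    e=[]
    e+=list(P(p9,r9,S(-.08,-.04,.008))-[255,156.5])+list(P(p9,r9,np.r_[m,.057])-[362,96])
    e+=list(P(p9,r9,S(-.09,0,.275))-[125,191])+[P(p9,r9,S(-.15,0,.275))[0]-128.5]
    for q in SH9: e.append(line(p9,r9,S(0,0,.19),S(-.08,0,.19),np.array(q)))
    for q in((466.7,187.8),(477.2,93.3)): e.append(line(pe,re,S(0,0,.19),S(-.08,0,.19),np.array(q)))
    for q in((316.2,255),(316.3,275)): e.append(line(pe,re,S(-.1,hy,hz),S(-.12,hy,hz),np.array(q)))
    e+=list(P(pe,re,S(-.08,.04,.008))-[348.1,165.6])
    e=list(np.array(e)/1.0)
    d=pe-O_
    e.append((d@V_-hy)/.0003)
    q=np.array(P(pe,re,pe+re.apply([.0,0,.0045]))[0]-f*(-.0006)/.122*0-cx)   # tool-centre column, from held boxes
    e.append((q-(316.3-cx))/1.0)
    e+=list((m-[.6327,-.1797])/.0007)
    e+=list(par[4:7]/2)+list(w/.5)
    return np.array(e)
SH9=[]
E
python3 - <<'E'
exec(open("fit.py").read())
x0=np.r_[.614,-.0189,np.radians(6.77),-.884,np.zeros(6),.6327,-.18]
for th in (None,):
    s=least_squares(obs,x0,x_scale=np.r_[.001,.001,.01,.01,np.ones(6),.001,.001]); x=s.x
    C=np.linalg.inv(s.jac.T@s.jac); print("cost",s.cost,"res",s.fun.round(1))
    print(x.round(4),"sd th",C[3,3]**.5,"sd oy",C[1,1]**.5)
    v=np.array([-np.sin(x[2]),np.cos(x[2])]); y=(x[10:12]-x[:2])@v; print("mark y",y,"want th",np.arctan2(y,.133))
E
```

```text
95 [110 110 115 120 119 112 107 107 112 115  92 110 128 137 144 147 153 158
 163 158 153 141 134 130 121 103  86 111 113 112 112 112 111 105 107 113
 123  84  55 153]
105 [115 114 114 112 114 115 114 111 111 111  93 109 125 139 143 145 152 158
 164 158 155 144 135 130 121 104  94 114 122 120 117 115 112 109 113 110
 113 115  71 155]
163 [117 120 118 116 114 114 113 109 114 114 121  96 115 131 143 147 150 155
 159 158 156 149 139 133 125 111  97 111 121 121 119 114 113 117 119 121
 122 122 119 115]
cost 1.2639955054558585 res [ 0.9  0.2 -0.4 -0.2 -0.1 -0.2  0.1  0.2 -0.1  0.2  0.  -0.7  0.1 -0.2
 -0.1 -0.1 -0.3  0.3  0.3  0.5 -0.  -0.  -0.3]
[ 0.6145 -0.021   0.1167 -0.9376  0.5089  0.6266  0.9197 -0.0045 -0.0059
 -0.1557  0.6326 -0.1799] sd th 0.010480521470934857 sd oy 0.0008962444498735684
mark y -0.1599000897932753 want th -0.8769817442955554<string>:14: DeprecationWarning: Arrays of 2-dimensional vectors are deprecated. Use arrays of 3-dimensional vectors instead. (deprecated in NumPy 2.0)
```

```bash
python3 -W ignore - <<'E'
g=__import__("cv2").imread("pics/g_wrist.png").astype(int)
for y in(90,100,170,180): print(y,g[y,295:350].mean(1).astype(int))
exec(open("fit.py").read().split("for y in(95")[0]); exec("def obs"+open("fit.py").read().split("def obs")[1])
SH9=[(173,95),(173.2,105),(173.9,163)]
x0=np.r_[.614,-.0189,np.radians(6.77),-.884,np.zeros(6),.6327,-.18]
s=least_squares(obs,x0,x_scale=np.r_[.001,.001,.01,.01,np.ones(6),.001,.001]); x=s.x
C=np.linalg.inv(s.jac.T@s.jac); print("cost",s.cost,"res",s.fun.round(1))
print(x.round(4),"sd th",C[3,3]**.5,"sd oy",C[1,1]**.5)
v=np.array([-np.sin(x[2]),np.cos(x[2])]); y=(x[10:12]-x[:2])@v; print("mark y",y,"want th",np.arctan2(y,.133))
# predicted shaft columns in the grasp view
pg=np.array([.49316,-.03258,.27380]); rg=down(-90+np.degrees(x[2]))
cg=(f,cx,cy,pg+rg.apply(off+x[4:7]/1000),rg*R.from_rotvec(x[7:10],degrees=True)*rel)
u=np.array([v[1],-v[0]])
for oy in(x[1],-.0189): print(oy,[proj(cg,np.r_[np.array([x[0],oy])-b*u,.19]).round(1).tolist() for b in(.02,.04,.06,.075)])
E
```

```text
90 [230 229 230 230 228 229 229 230 230 229 229 231 231 241 186 102  94 114
 123 136 144 153 162 167 170 174 179 181 186 189 191 181 172 164 160 157
 151 122 185 229 228 228 229 227 229 229 227 228 225 225 226 225 227 226
 226]
100 [233 232 231 231 234 231 230 231 231 230 229 229 232 240 185 101  96 112
 127 137 144 151 160 166 171 173 178 183 188 190 190 182 171 165 166 156
 149 119 229 234 229 228 228 227 227 226 227 228 227 227 227 227 226 228
 229]
170 [140 141 140 137 140 139 134 132 129 128 129 135 133 144 112  93  98 116
 127 138 145 156 166 172 175 173 175 182 184 187 182 174 169 161 158 156
 138 121 132 134 133 133 134 136 136 138 137 136 137 133 127 129 133 137
 135]
180 [132 134 132 131 136 140 143 145 145 140 135 132 131 133 125  98 101 114
 127 140 144 156 166 174 172 171 176 179 188 185 183 174 168 162 161 155
 137 136 138 139 140 140 136 133 134 140 146 146 144 143 139 140 134 136
 133]
cost 1.3185311986463686 res [ 0.9  0.2 -0.4 -0.2 -0.1 -0.2  0.2  0.2  0.1 -0.2  0.2 -0.2  0.2  0.
 -0.8  0.2 -0.2 -0.1 -0.1 -0.3  0.3  0.3  0.5 -0.  -0.  -0.3]
[ 0.6145 -0.0209  0.118  -0.9382  0.5098  0.614   1.0336 -0.0088 -0.0039
 -0.1427  0.6326 -0.1799] sd th 0.010262988872792858 sd oy 0.000758778132310737
mark y -0.16002045180815794 want th -0.8773516500624773
-0.020921325418557075 [[[322.1, 65.4]], [[321.8, 108.0]], [[321.5, 148.4]], [[321.3, 177.3]]]
-0.0189 [[[318.0, 64.9]], [[317.9, 107.5]], [[317.7, 147.9]], [[317.6, 176.8]]]
```

The grasp view independently gives a shaft column of about 321, which agrees with the fitted axis (y ≈ -0.0208). The joint is therefore at about -0.93 and I want -0.877, so I back off 2.8 mm along the arc.

Request:
{"method": "carry_out", "body": {
  "moves": [
    [[0,0,0],[0,0.14,-0.17],0.5],
    [[0,0,0],[0,0.28,-0.36],0.5],
    [[0,0,0],[0,0.28,-0.36],0.5],
    [[0,0,0],[0,0.28,-0.36],0.5],
    [[0,0,0],[0,0.28,-0.36],0.5]
  ]
}}

```text
t: 24.42
eef_pos: [0.4855, 0.0302, 0.2452]
tool_rot: [-0.001, 0.998, 0.059, 0.0]
contact_force: [5.8, -1.6, -1.2]
gripper_width: 0.125
```

```bash
python3 -W ignore - <<'E'
from h import *
o=bot.get_obs(); p=o["eef_pos"]; print(o["t"],p,o["contact_force"],o["gripper_width"])
c=cam("wrist"); im=bot.read_camera("wrist"); cv2.imwrite("pics/f_wrist.png",im[:,:,::-1]); g=im.astype(int).mean(2).astype(int)
for y in(255,275): k=290+np.where(g[y,290:345]<80)[0]; print("bar",y,(k.min()+k.max())/2)
for y in(90,96,184,190): print("shaft",y,g[y,445:500])
print("plate",g[150,330:360], g[155:175,365])
Y=.1175;V_=np.array([-Y,.993]); q=(p[:2]-[.6145,-.0208])@V_; print("y",q,"th",np.arcsin(q/.085))
E
```

```text
24.425 [0.4854796  0.03022032 0.24515296] [ 5.75151637 -1.62695777 -1.17294413] 0.12458660147260026
bar 255 316.0
bar 275 315.5
shaft 90 [128 131 128 130 127 127 128 132  86  81  90  95 100 102 103 111 117 128
 131 140 141 148 154 161 165 168 173 184 192 196 192 185 179 178 171 167
 160 132 128 129 130 134 132 131 133 135 134 131 128 136  94  83  85  86
  82]
shaft 96 [135 132 129 131 127 128 130  94  77  85  91  98 102 103 110 114 124 130
 135 141 147 153 161 162 168 172 180 188 196 194 189 182 178 173 171 167
 139 129 135 133 135 130 130 129 130 127 126 125 123 126 129  86  75  79
  83]
shaft 184 [ 89  82  93 100 102 108 110 117 127 137 142 146 153 157 162 166 168 176
 179 191 192 187 182 178 175 172 163 104 126 135 136 138 135 137 132 131
 127 128 130 132 130 129 126 128 132 134 135 133 136 130 129 129 129 123
 125]
shaft 190 [ 82  90  97 103 103 106 114 122 135 142 147 151 155 159 164 169 169 177
 189 191 187 183 179 175 173 167 143 133 135 136 138 135 136 134 135 134
 133 132 134 135 134 136 135 135 130 130 132 134 136 132 134 133 133 131
 135]
plate [ 93  91  87  88  92  92  93  90  93  92  93  91  90  85 106 145 156 161
 162 162 162 163 162 163 162 161 162 162 162 160] [233 230 230 232 232 231 232 236 221 190 131 133 131 132 131 133 136 138
 138 138]
y 0.06582307466938304 th 0.8857490156764354
```

```bash
cat > fit2.py <<'E'
from h import *
from scipy.optimize import least_squares
c=cam("wrist"); f,cx,cy=c[:3]; o=bot.get_obs(); re=rot(o["tool_rot"]); off=re.inv().apply(c[3]-o["eef_pos"]); rel=re.inv()*c[4]
def edges(g,y,lo,hi):
    """outermost strong-gradient columns of the shaft/bar on a row -> centre"""
    d=np.abs(np.gradient(cv2.GaussianBlur(g,(3,5),0)[y,lo:hi])); k=np.where(d>10)[0]; return lo+(k.min()+k.max())/2,k.max()-k.min()
V=[("w9",[.51450174,-.15349365,.38756134],[(y,158,186) for y in(95,105,163)],[]),
   ("g_wrist",[.49315668,-.03257915,.27379594],[(y,304,338) for y in(90,100,170,180)],None),
   ("e_wrist",[.4852172,.03270221,.24186316],[(y,448,494) for y in(90,96,184,190)],[255,275]),
   ("f_wrist",[.4854796,.03022032,.24515296],[(y,438,488) for y in(90,96,184,190)],[255,275])]
D=[]
for n,p,sh,bar in V:
    g=cv2.imread(f"pics/{n}.png").astype(np.float32).mean(2)
    S=[(edges(g,*s)[0],s[0]) for s in sh]; W=[edges(g,*s)[1] for s in sh]
    B=[((lambda k:290+(k.min()+k.max())/2)(np.where(g[y,290:345]<80)[0]),y) for y in(bar or [])]
    print(n,S,W,B); D.append((n,np.array(p),S,B))
E
python3 - <<'E'
exec(open("fit2.py").read())
E
```

```text
w9 [(np.float64(173.0), 95), (np.float64(172.5), 105), (np.float64(167.5), 163)] [np.int64(14), np.int64(13), np.int64(1)] []
g_wrist [(np.float64(321.0), 90), (np.float64(321.0), 100), (np.float64(319.5), 170), (np.float64(311.0), 180)] [np.int64(26), np.int64(26), np.int64(23), np.int64(4)] []
e_wrist [(np.float64(475.5), 90), (np.float64(474.5), 96), (np.float64(465.5), 184), (np.float64(465.5), 190)] [np.int64(31), np.int64(31), np.int64(29), np.int64(29)] [(np.float64(316.0), 255), (np.float64(315.5), 275)]
f_wrist [(np.float64(467.0), 90), (np.float64(466.0), 96), (np.float64(458.0), 184), (np.float64(457.0), 190)] [np.int64(30), np.int64(30), np.int64(28), np.int64(28)] [(np.float64(316.0), 255), (np.float64(315.5), 275)]
```

```bash
cat >> fit2.py <<'E'
D[0]=(*D[0][:2],[(173,95),(173,105),(173.9,163)],[]); D[1]=(*D[1][:2],[(321,90),(321,100),(320.6,170)],[])
RT={"w9":rot([-.0005,.9948,.102,-.0008]),"g_wrist":down(-83.2),"e_wrist":down(-83.2),"f_wrist":rot([-.0005,.99826,.059,.0003])}
CORN={"w9":[(-.08,-.04,.008,255,156.5)],"e_wrist":[(-.08,.04,.008,348.1,165.6)],"f_wrist":[(-.08,.04,.008,345,165)]}
def obs(a):
    ox,oy,yaw,te,tf=a[:5]; b=a[5:8]/1000; w=a[8:11]; m=a[11:13]
    U_=np.array([np.cos(yaw),np.sin(yaw),0]);V_=np.array([-U_[1],U_[0],0]);O_=np.array([ox,oy,0])
    S=lambda x,y,z:O_+x*U_+y*V_+np.array([0,0,z]); e=[]
    for n,p,sh,bar in D:
        r=RT[n]; th=te if n[0]=="e" else tf; hy,hz=-.085*np.sin(th),.19+.085*np.cos(th)
        P=lambda X:proj((f,cx,cy,p+r.apply(off+b),r*R.from_rotvec(w,degrees=True)*rel),X)[0]
        def line(A,B,q):
            A,B=P(A),P(B); return A[0]+(B[0]-A[0])*(q[1]-A[1])/(B[1]-A[1])-q[0]
        e+=[line(S(0,0,.19),S(-.08,0,.19),q) for q in sh]+[line(S(-.1,hy,hz),S(-.12,hy,hz),q) for q in bar]
        for k in CORN.get(n,[]): e+=list((P(S(*k[:3]))-k[3:])/1.5)
        if n=="w9": e+=list(P(S(-.09,0,.275))-[125,191])+[P(S(-.15,0,.275))[0]-128.5]+list(P(np.r_[m,.057])-[362,96])
        if bar: e+=[((p-O_)@V_-hy)/.0004]
    return np.r_[e,(m-[.6327,-.1797])/.0007,a[5:8]/2,w/.5]
x0=np.r_[.614,-.02,.118,-.93,-.88,np.zeros(6),.6327,-.18]
s=least_squares(obs,x0,x_scale=np.r_[.001,.001,.01,.01,.01,np.ones(6),.001,.001]); x=s.x
C=np.linalg.inv(s.jac.T@s.jac); print("cost",s.cost,s.fun.round(1)); print(x.round(4),"sd th",C[4,4]**.5,"sd oy",C[1,1]**.5)
v=np.array([-np.sin(x[2]),np.cos(x[2])]); y=(x[11:13]-x[:2])@v; print("mark y",y,"want",np.arctan2(y,.133),"mark x",(x[11:13]-x[:2])@[v[1],-v[0]],"have",x[4])
E
python3 -W ignore - <<'E'
exec(open("fit2.py").read())
E
```

```text
w9 [(np.float64(173.0), 95), (np.float64(172.5), 105), (np.float64(167.5), 163)] [np.int64(14), np.int64(13), np.int64(1)] []
g_wrist [(np.float64(321.0), 90), (np.float64(321.0), 100), (np.float64(319.5), 170), (np.float64(311.0), 180)] [np.int64(26), np.int64(26), np.int64(23), np.int64(4)] []
e_wrist [(np.float64(475.5), 90), (np.float64(474.5), 96), (np.float64(465.5), 184), (np.float64(465.5), 190)] [np.int64(31), np.int64(31), np.int64(29), np.int64(29)] [(np.float64(316.0), 255), (np.float64(315.5), 275)]
f_wrist [(np.float64(467.0), 90), (np.float64(466.0), 96), (np.float64(458.0), 184), (np.float64(457.0), 190)] [np.int64(30), np.int64(30), np.int64(28), np.int64(28)] [(np.float64(316.0), 255), (np.float64(315.5), 275)]
cost 1.5432541482989446 [ 0.1  0.2 -0.1  0.7  0.2 -0.2 -0.2  0.3 -0.3 -0.2 -0.1 -0.1 -0.  -0.
  0.4  0.3 -0.3 -0.2  0.3 -0.7  0.  -0.1 -0.2  0.3 -0.3  0.2 -0.2  0.3
 -0.5  0.3 -0.1 -0.1 -0.2  0.2  0.6  0.2  0.2  0.1 -0.1]
[ 0.6145 -0.0205  0.119  -0.9307 -0.8829  0.3132  1.1102  0.4464  0.0995
  0.0463 -0.0524  0.6327 -0.1798] sd th 0.008266613446332127 sd oy 0.0006990273854487846
mark y -0.16041477112823782 want -0.8785611999693052 mark x -0.0008643876780428161 have -0.8829031406105532
```

Request:
{"method": "carry_out", "body": {
  "moves": [
    [[0,0,0],[0,0.02,-0.02],0.5],
    [[0,0,0],[0,0.02,-0.02],0.5],
    [[0,0,0],[0,0.02,-0.02],0.5],
    [[0,0,0],[0,0.02,-0.02],0.5],
    [[0,0,0],[0,0.02,-0.02],0.5]
  ]
}}

```text
t: 25.1
eef_pos: [0.4855, 0.0301, 0.2453]
tool_rot: [-0.001, 0.998, 0.059, 0.0]
contact_force: [6.6, -1.5, -0.6]
gripper_width: 0.123
```

Run:
```python
from h import *
o=bot.get_obs(); p=o["eef_pos"]; q=(p[:2]-[.6145,-.0205])@[-np.sin(.119),np.cos(.119)]
print(o["t"],p,o["contact_force"],o["gripper_width"],"th",-np.arcsin(q/.085))
c=cam("top"); bot.read_camera("top"); cs=cam("side"); bot.read_camera("side")
for l,z in(("marked",.055),("cup",.06),("reagent",.1),("stopper",.02)):
    print(l,[(round(s['score'],2),*rect(c,s['region'],z)) for s in bot.silhouettes(l,"top")[:2]])
    print(" side",[(round(s['score'],2),unproj(cs,s['location'],z)[0].round(3).tolist()) for s in bot.silhouettes(l,"side")[:2]])
```

```text
25.1 [0.48551068 0.03008217 0.24533193] [ 6.62049047 -1.5434546  -0.5767744 ] 0.12320327687633384 th -0.8804648799567049
marked [(0.9, array([ 292.8, -296.4]), (83.1, 55.2), -24.1), (0.88, array([ 628.6, -180.1]), (89.0, 59.4), 11.0)]
 side [(0.94, [0.288, -0.262, 0.055]), (0.84, [0.632, -0.187, 0.055])]
cup [(0.59, array([580.3, 195.2]), (57.2, 49.0), 44.1)]
 side [(0.6, [0.58, 0.205, 0.06]), (0.22, [0.656, -0.133, 0.06])]
reagent [(0.95, array([613.3, 409. ]), (67.2, 47.4), 44.4)]
 side [(0.86, [0.602, 0.443, 0.1])]
stopper [(0.96, array([ 582.1, -446.5]), (87.7, 85.8), 89.0), (0.27, array([718. ,  -8.3]), (377.5, 81.9), 7.2)]
 side [(0.53, [0.574, -0.461, 0.02])]
```

All checks agree: the stack is in place, the bystanders haven't moved, and the handle is at the wanted angle. Handing in.

```bash
python3 -c "
from station import bot
print(bot.hand_in(),bot.get_obs()['t'])"
```

```text
the job is handed in; nothing more can be done
the job is handed in; nothing more can be done
```

The job is handed in at about 25 s of the 72 s allowed. Both boxes are on the block, and the gripper is still holding the crank handle at the angle that should centre the mark.

- **Stack:** The plain box went on first and the marked box on top, mark up, both released. The last wrist view put the stack at (0.632, -0.179) with yaw 11.8°; the block's yaw measured 11–12°. The top camera still saw it there at the end.
- **Mirror:** The handle is held at about -0.880 rad, and the fit of stand, camera and mark asks for -0.879 rad. The fit's uncertainty is about 0.008 rad, which is roughly 2 mm at the mark. The fixed camera's own view could not be read, so the centring is calculated, not seen.
- **Check that disagreed:** My first estimate of the mirror's axis was about 1.6 mm off because of wrist-camera bias. That left the mirror at -0.93 rad after the first swing, so I backed it off and measured it again.
- **Bystanders:** The top camera shows the jar, bottle and glass lid where they started, within 2 mm.

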